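# Stand the card up and hold the clip gaping around its edge

## Task

The tea-card stand has fallen over in the middle lane of the organiser: stand it upright on the lane floor between the two tins there and let go of it. Then pick up the steel spring clip by its two tails, squeeze it wide open, and bring its jaws around one of the card's upright side edges, ready for a second card to be slipped in; finish while still holding the clip there, off every surface, gaping wide with the card's edge between the jaws and the clip not touching the card, the stand or the organiser. Leave the two tins, the jar and its cap where they are.

Things in the scene. Friction and masses are not known exactly. Their poses are not given: they have to be found in the camera images.
- organiser: Fixed white organiser on the counter, 360 (x) x 295 (y) mm; walls 35 high, 5 thick, floor 4 thick. Origin under its centre at counter height. Three lanes along its x; the middle one, 130 mm wide (y -65 to 65) and 350 long, holds the fallen stand and two loose tins. Side lanes (beyond y 70) hold tins, a spoon, a brush, all under 40 high.
- card_stand: Loose card stand, about 180 g: dark wooden foot 44 (x) x 50 (y) x 30 (z) mm; rising from its middle a stiff card 3 thick (x), 56 wide (y), z 30 to 90 mm. Origin: centre of the foot's underside; z to the card's top. At the start it lies on a 30 x 50 side of the foot, z level and about along organiser +x, the card level, its middle 22 mm above the lane floor, side edges facing the lane walls.
- foot_edge (a point): Middle of the foot's bottom edge that rests on the lane floor at the start, at (22, 0, 0) mm in the stand's frame. The weight lies low (about 17 mm up from the underside): swung up about this edge by more than about 45 degrees, the stand drops upright by itself, its foot then on the side of this edge away from where the card lay.
- edge_left (a point): Middle of the card's side edge on the stand's +y side: at (0, 28, 60) mm in the stand's frame. The edge runs 30 mm up and down from here.
- edge_right (a point): Middle of the card's other side edge: at (0, -28, 60) mm in the stand's frame.
- clip: Loose steel spring clip, 55 g, like a wide clothes peg, lying flat on the counter, pivot axis upright, 26 mm high. Origin on the pivot axis at mid-height (13 mm above the counter at the start). x runs along the shut jaws to their tips at x = 42 mm; z is the pivot axis. Two flat tails flare out backwards (-x) to x = -54 mm, one on each side (y).
- clip_tails (a point): Midway between the tails where they are squeezed, at (-40, 0, 0) mm in the clip's frame. Shut, the tails' outer faces are 17 degrees off x and 53 mm apart here (40 at x = -20, 61 at the rear end). Squeezed along y to the stop they are parallel, about 27 mm apart, and the jaw tips gape about 25 mm. It takes about 4 N a tail to start, 13 N at the stop; let go, it snaps shut.
- clip_a (a joint): Angle of the clip's +y half (rad): 0 = shut, 0.3 = wide open at the stop.
- clip_b (a joint): Angle of the clip's -y half (rad): 0 = shut, 0.3 = wide open at the stop; it moves equally with the other half.
- tin_near: Loose round steel tin lying flat in the middle lane at its end nearer the robot, 61 mm across, 20 mm high, origin under its centre. Bystander.
- tin_far: The same kind of tin at the far end of the middle lane. Bystander.
- jar: Loose open glass jar on the counter, 68 mm across, 85 mm high, origin under its centre. Stands to one side of the organiser, the clip lies to the other side; which is which varies. Bystander.
- cap: Loose steel twist cap of the jar, 68 mm across, 16 mm high, on the counter beside the jar, origin under its centre. Bystander.

How it is judged:
By the outcome, as a careful person would: the job done as asked, in the order asked, and still so for the second after the job is handed in, while the arm keeps its last pose, push and grip.
It also fails if it takes over 58 s, if anything falls off the work surface, if the arm or the gripper's body presses on something with over 40 N, if the wrist force passes 120 N, or if a joint passes its speed limit or range.

## Robot

A 7-joint arm with a two-finger parallel gripper is mounted at the origin on the work surface. World frame = base frame: x ahead of the robot, y to its left, z up, the work surface at z = 0. Lengths are in m, angles in degrees, forces in N, time in s.
With the tool pointing down it reaches from about 0.425 to 1.025 m from the base axis. Payload 3.6 kg.
Tool frame: the origin (TCP) lies on the centre line of the jaws, within the pads' length; the fingertips stand 8 mm ahead of it and the grasp point (between the pads) lies 11 mm behind it; z points along the fingers, y is the line along which they close (so a half turn about z gives the same grasp; the last joint's range is limited). The gripper opens to 85 mm and grips with 20 to 120 N. Pads are 22 mm wide; open, the fingers measure 114 mm over their backs; the gripper's body (76 mm by 85 mm) begins 54 mm behind the grasp point. The pads swing forward as they close: fully open they stand 13 mm farther back than shut.
Start: joints at [-71.018, 33.873, 2.773, 92.16, -1.908, 54.013, -1.931], TCP at [0.299, 0.661, 0.239] pointing down, gripper open.
Joint ranges: [-153.93, 153.93], [-27.13, 128.08], [-72.61, 78.16], [10.71, 143.7], [-87.88, 267.88], [4.46, 118.87], [-176.78, 176.78]. Speed limits (degrees/s): [147.25, 147.25, 180, 180, 180, 180, 180].

## Interface

Orientations are given as a 3x3 rotation matrix whose columns are the frame's x, y, z axes.
In Python, from workcell import ctrl gives the robot as it stands.
- The arm moves only by the shell command python3 shift.py 'ROWS' [FORCE]. ROWS is rows parted by semicolons, their numbers by spaces, 1 to 20 of them, each of 5 numbers: the opening from 0.0 (shut) to 1.0 (fully open), then dx, dy, dz in m, then a turn about the tool's z in degrees; each row shifts and turns the commanded pose from where the row before left it, along the tool's axes as they then stand; what a row does not reach is not made up. A row lasts 1/10 s, in which the tool goes at most 0.05 m and 8.59 degrees, less where a joint would pass 70% of its speed; a pose out of reach is approached as far as the arm can. The fingers move at their own pace and stop on an object; FORCE is the grip in N (left out, the last holds). Time passes only in rows, so rows that do not move let the fingers close. It prints the time, the measured TCP pose, the force, the opening and the grip force at its end.
- ctrl.observe(): the state, without advancing time (a new reading comes with each control period).
- ctrl.get_image(name): name is "side" or "top"; returns the picture (420x560x3 uint8, red, green, blue); there is no depth.
- ctrl.camera_model(name): a dict with "mtx" (3x3 intrinsics, pixels), "origin" and "attitude" of the camera in the world. Camera axes: x right, y up, looking along -z (the intrinsics and any distortion apply to the point x, -y, -z); pixel columns grow to the right and rows downward; lengths in m; the calibration is good to about 2 mm. A picture is of the moment at which its call begins. camera_model takes no time and is no camera call.
- ctrl.job_done(): hands the job in; it is judged then, once.
The state is a dict: "time": time; "q": joint angles; "joint_velocities": joint speeds; "joint_efforts": joint torques, N m; "tcp_pos": TCP position; "tcp_rot": TCP orientation; "contact_force": force on the tool from outside, world axes, zero at the start; "wrist_torque": the same for the moment, N m; "grip_width": opening from 0.0 (shut) to 1.0 (fully open); "gripper_force": force on a finger pad.
Only numpy, scipy, OpenCV 4.12 (cv2) and the standard library are available. Lean on these libraries where they do the work, as an engineer would, in place of code of your own. Each camera call takes 0.05 s, during which the arm holds its last target. There are 200 camera calls.

## Working session

There is one attempt and no reset: what is moved stays moved. The work goes in short steps, Python scripts to look and compute and a shell command to move; the robot and the scene stay as the last step left them, time stands still between calls to the robot, and variables do not carry over. Pictures are saved under pics/ and viewed, at most 10 in all, crops included, and the job is handed in when it is done.

```bash
ls; mkdir -p pics
python3 - <<'E'
from workcell import ctrl
import cv2
for n in("side","top"):
    cv2.imwrite(f"pics/{n}0.png",ctrl.get_image(n)[:,:,::-1]); m=ctrl.camera_model(n); print(n,m)
s=ctrl.observe();print(s['tcp_pos'],s['tcp_rot'],s['time'])
E
```

```text
pics
shift.py
workcell.py
side {'mtx': array([[499.79275011,   0.        , 279.5309465 ],
       [  0.        , 499.79275011, 215.57859994],
       [  0.        ,   0.        ,   1.        ]]), 'origin': array([ 0.26159354, -0.79992037,  0.62345916]), 'attitude': array([[ 0.95427751,  0.16356668, -0.25020068],
       [-0.29874684,  0.55052358, -0.77953455],
       [ 0.01023549,  0.81863895,  0.5742173 ]])}
top {'mtx': array([[500.1485967 ,   0.        , 283.72633217],
       [  0.        , 500.1485967 , 200.48653699],
       [  0.        ,   0.        ,   1.        ]]), 'origin': array([ 0.37145839, -0.02333607,  1.08029556]), 'attitude': array([[-2.02939617e-02,  9.89888208e-01, -1.40390496e-01],
       [-9.99794037e-01, -2.01204781e-02,  2.65515027e-03],
       [-1.96421965e-04,  1.40415465e-01,  9.90092652e-01]])}
[0.29845529 0.65991178 0.23826341] [[-9.11175488e-01  4.12017795e-01 -7.52333124e-04]
 [ 4.12018473e-01  9.11173560e-01 -1.87680135e-03]
 [-8.77695053e-05 -2.02007054e-03 -9.99997956e-01]] 0.1
```

View pics/top0.png

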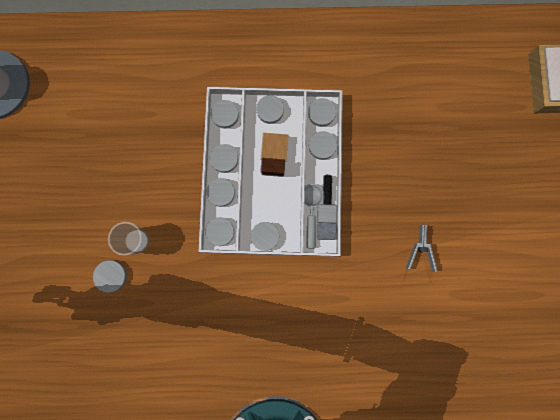

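View pics/side0.png

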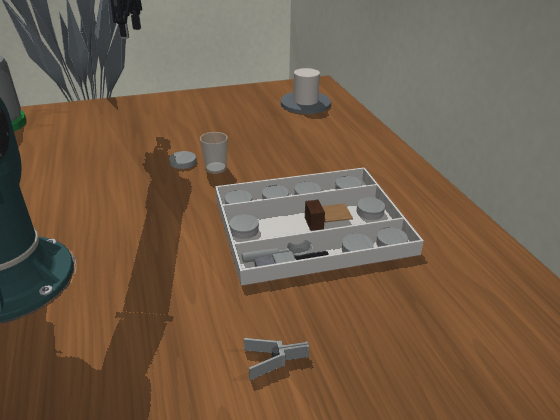

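The top view shows the organiser around cols 200-342 and rows 88-255. The stand's foot is at about (274,167) with the card pointing up-image (+x). The clip is at about (424,245) with its jaws pointing up-image. The jar and cap are on the left. I'll enlarge the crops next.

Run:
```python
import cv2,numpy as np
a=cv2.imread("pics/top0.png");b=cv2.imread("pics/side0.png")
z=lambda i,r,c,h,w,k:cv2.resize(i[r:r+h,c:c+w],None,fx=k,fy=k,interpolation=cv2.INTER_CUBIC)
# top clip crop (r215,c395,60x60)x5 | top lane (r85,c240, 85..255) x3
A=z(a,218,395,60,60,5);B=z(a,120,245,60,60,5)
C=z(b,325,235,60,80,5);D=z(b,185,290,60,80,5)
o=np.zeros((600,700,3),np.uint8);o[:300,:300]=A;o[300:,:300]=B;o[:300,300:]=C;o[300:,300:]=D
cv2.imwrite("pics/crop1.png",o)
```

```text
(no output)
```

View pics/crop1.png

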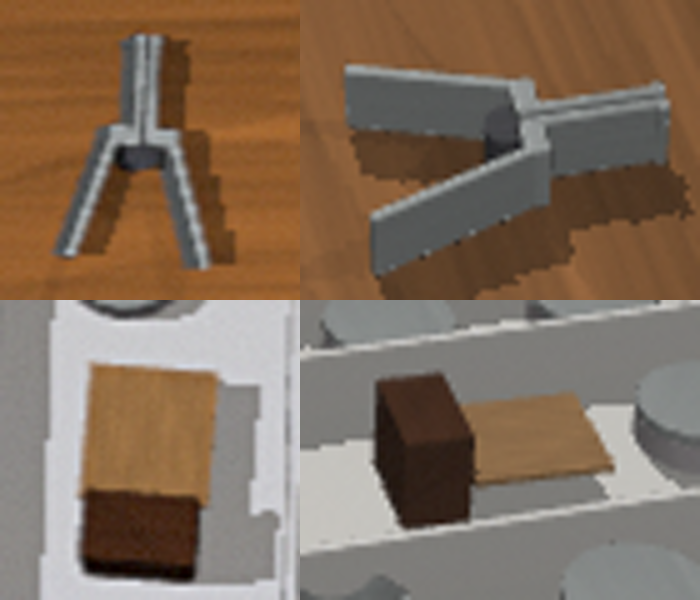

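The crop shows the clip's tail ends, jaw tips, the stand's card corners and the foot clearly. I'll triangulate them now.

```bash
cat > h.py <<'E'
import numpy as np
from workcell import ctrl
M={n:ctrl.camera_model(n) for n in("top","side")}
def ray(n,c,r):
    m=M[n];d=np.linalg.inv(m['mtx'])@[c,r,1];d=m['attitude']@(d*[1,-1,-1]);return m['origin'],d
def at(n,c,r,z):
    o,d=ray(n,c,r);return o+d*(z-o[2])/d[2]
def proj(n,p):
    m=M[n];v=m['attitude'].T@(np.array(p)-m['origin'])*[1,-1,-1];v=m['mtx']@v;return v[:2]/v[2]
def tri(a,b):
    A=[];B=[]
    for n,p in(("top",a),("side",b)):
        o,d=ray(n,*p);d=d/np.linalg.norm(d);P=np.eye(3)-np.outer(d,d);A.append(P);B.append(P@o)
    return np.linalg.lstsq(np.vstack(A),np.hstack(B),rcond=None)[0]
def st():
    s=ctrl.observe();R=s['tcp_rot'];print(round(s['time'],2),s['tcp_pos'].round(4),"xaxis yaw",np.degrees(np.arctan2(R[1,0],R[0,0])).round(2),"yaxis",np.degrees(np.arctan2(R[1,1],R[0,1])).round(2),"q",np.round(s['q'],1),"F",np.round(s['contact_force'],1),s['grip_width'],s['gripper_force']);return s
def rel(p,yaw_x):
    "tool-axis shift to p, after turn: tool x axis heading yaw_x deg"
    s=ctrl.observe();R=s['tcp_rot'];y=np.degrees(np.arctan2(R[1,0],R[0,0]))
    print("shift",(R.T@(np.array(p)-s['tcp_pos'])).round(4),"turn",((y-yaw_x+180)%360-180).round(2))
E
python3 - <<'E'
from h import *
np.set_printoptions(suppress=True,precision=4)
ct=lambda u,v:(395+(u+.5)/5-.5,218+(v+.5)/5-.5); cb=lambda u,v:(245+(u+.5)/5-.5,120+(v-300+.5)/5-.5)
sc=lambda u,v:(235+(u-300+.5)/5-.5,325+(v+.5)/5-.5); sd=lambda u,v:(290+(u-300+.5)/5-.5,185+(v-300+.5)/5-.5)
for k,a,b in(("tip",(146,37),(664,95)),("tailL",(70,254),(347,67)),("tailR",(205,266),(374,215))):
    print(k,at("top",*ct(*a),.026),at("side",*sc(*b),.026),tri(ct(*a),sc(*b)))
for k,a,b in(("cardFL",(92,364),(573,393)),("cardFR",(217,373),(612,468))):
    print(k,at("top",*cb(*a),.0275),at("side",*sd(*b),.0275),tri(cb(*a),sd(*b)))
for k,a,b in(("footBL",(83,558),(376,380)),("footBR",(195,570),(405,440))):
    print(k,at("top",*cb(*a),.048),at("side",*sd(*b),.048),tri(cb(*a),sd(*b)))
for k,a in(("oFL",(207,88)),("oFR",(342,91)),("oNR",(340,255)),("oNL",(200,251))): print(k,at("top",*a,.035))
for k,a in(("tinN",(265,236)),("tinF",(270,108))): print(k,at("top",*a,.024))
st()
E
```

```text
tip [ 0.4626 -0.3212  0.026 ] [ 0.4611 -0.3256  0.026 ] [ 0.4627 -0.3223  0.0218]
tailL [ 0.3724 -0.284   0.026 ] [ 0.3712 -0.2869  0.026 ] [ 0.3721 -0.2846  0.0233]
tailR [ 0.3663 -0.3401  0.026 ] [ 0.3652 -0.343   0.026 ] [ 0.366  -0.3409  0.0232]
cardFL [0.6707 0.0157 0.0275] [0.6689 0.0138 0.0275] [0.6706 0.0159 0.0259]
cardFR [ 0.6656 -0.0384  0.0275] [ 0.662  -0.0425  0.0275] [ 0.6655 -0.0381  0.0241]
footBL [0.581 0.02  0.048] [0.5795 0.0184 0.048 ] [0.5807 0.0201 0.0468]
footBR [ 0.5749 -0.027   0.048 ] [ 0.5758 -0.0266  0.048 ] [ 0.5752 -0.0271  0.0484]
oFL [0.7708 0.1361 0.035 ]
oFR [ 0.7579 -0.1579  0.035 ]
oNR [ 0.4029 -0.1408  0.035 ]
oNL [0.4171 0.1502 0.035 ]
tinN [0.4463 0.0149 0.024 ]
tinF [ 0.7264 -0.0003  0.024 ]
0.1 [0.2985 0.6599 0.2383] xaxis yaw 155.67 yaxis 65.67 q [-71.   33.9   2.8  92.2  -1.9  54.   -1.9] F [ 0.3  0.8 -0.4] 0.9994542772850515 0.0
```

```bash
python3 -c "
from h import *
rel([.6696,-.0120,.12],174.5)"
```

```text
shift [-0.615  -0.4591  0.1192] turn -18.83
```

```bash
R="0.82 -.0384 -.0287 0 0"; python3 shift.py '0.82 -.0384 -.0287 0 0;0.82 -.0384 -.0287 0 0;0.82 -.0384 -.0287 0 0;0.82 -.0384 -.0287 0 0;0.82 -.0384 -.0287 0 0;0.82 -.0384 -.0287 0 0;0.82 -.0384 -.0287 0 0;0.82 -.0384 -.0287 0 0;0.82 -.0384 -.0287 0 0;0.82 -.0384 -.0287 0 0;0.82 -.0384 -.0287 0 0;0.82 -.0384 -.0287 0 0;0.82 -.0384 -.0287 0 0;0.82 -.0384 -.0287 0 0;0.82 -.0384 -.0287 0 0;0.82 -.0384 -.0287 0 0;0.82 0 0 .04 -6.3;0.82 0 0 .04 -6.3;0.82 0 0 .04 -6.2;0.82 0 0 0 0' 20; python3 -c "
from h import *
st();rel([.6696,-.0120,.017],174.5)"
```

```text
time: 2.1
tcp_pos: [0.6641, -0.0113, 0.1133]
tcp_rot: [[-0.995, 0.097, -0.013], [0.097, 0.995, 0.0], [0.013, -0.001, -1.0]]
contact_force: [-1.2, 0.0, -0.9]
grip_width: 0.819
gripper_force: 0.0
2.1 [ 0.6641 -0.0113  0.1133] xaxis yaw 174.45 yaxis 84.45 q [ -3.4  38.3   0.8 104.6  -0.8  37.9  82.3] F [-1.2  0.  -0.9] 0.8194194199048034 0.0
shift [-0.0068 -0.0001  0.0962] turn -0.05
```

```bash
python3 shift.py '0.82 -.003 0 .03 0;0.82 -.003 0 .03 0;0.82 0 0 .018 0;0.82 0 0 .01 0;0.82 0 0 .007 0;0.82 0 0 0 0;0.82 0 0 0 0' 20
python3 - <<'E'
from h import *
import cv2
st();rel([.6696,-.0120,.017],174.5)
a=ctrl.get_image("side")[165:265,260:400,::-1];cv2.imwrite("pics/s1.png",cv2.resize(a,None,fx=5,fy=5))
E
```

```text
time: 2.8
tcp_pos: [0.676, -0.0116, 0.0254]
tcp_rot: [[-0.995, 0.097, 0.002], [0.097, 0.995, -0.0], [-0.002, 0.0, -1.0]]
contact_force: [-0.2, -0.2, -0.3]
grip_width: 0.824
gripper_force: 0.0
2.8 [ 0.676  -0.0116  0.0254] xaxis yaw 174.44 yaxis 84.44 q [ -3.2  45.6   0.6 105.   -0.8  29.3  82.3] F [-0.2 -0.2 -0.3] 0.8241483886141714 0.0
shift [ 0.0064 -0.001   0.0084] turn -0.06
```

View pics/s1.png

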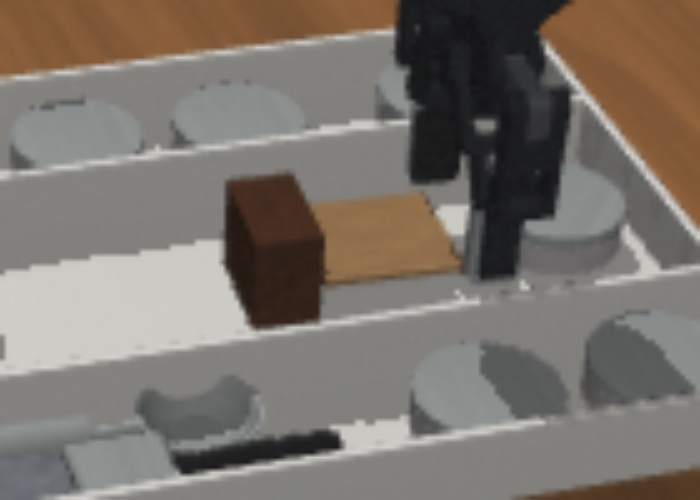

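The fingers straddle the lane just past the card's far end, with nothing touching. I'll shift 9 mm toward the foot, go down and close.

```bash
python3 shift.py '0.82 .004 0 .004 0;0.82 .005 0 .004 0;0.82 0 0 0 0;0.82 0 0 0 0;0.5 0 0 0 0;0.5 0 0 0 0;0.5 0 0 0 0;0.5 0 0 0 0;0.5 0 0 0 0;0.5 0 0 0 0' 20
python3 - <<'E'
from h import *
import cv2
st()
a=ctrl.get_image("side")[165:265,260:400,::-1];cv2.imwrite("pics/s2.png",cv2.resize(a,None,fx=5,fy=5))
E
```

```text
time: 3.85
tcp_pos: [0.6667, -0.0108, 0.0165]
tcp_rot: [[-0.995, 0.097, 0.001], [0.097, 0.995, -0.0], [-0.001, -0.0, -1.0]]
contact_force: [0.2, -0.3, 1.8]
grip_width: 0.645
gripper_force: 21.1
3.85 [ 0.6667 -0.0108  0.0165] xaxis yaw 174.46 yaxis 84.46 q [ -3.3  46.    0.5 106.3  -0.8  27.7  82.2] F [ 0.2 -0.3  1.8] 0.644564686197013 21.06834053993225
```

View pics/s2.png

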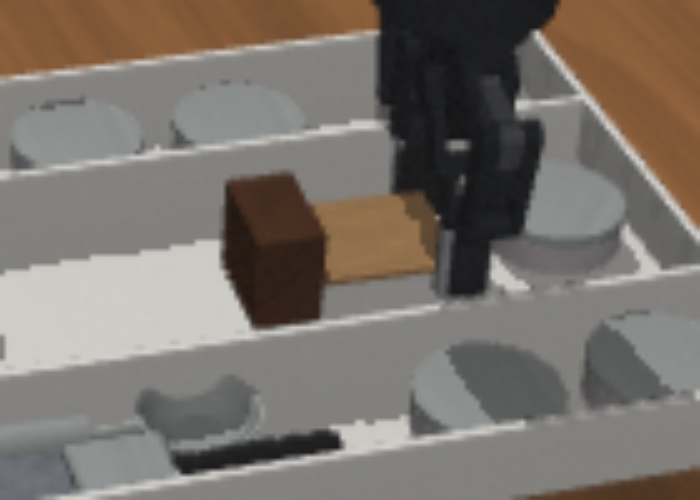

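The pads hold the last ~10 mm of the card. I'll swing through the first 45°.

```bash
python3 shift.py '0.5 .0021 0 -.0053 0;0.5 .0021 0 -.0053 0;0.5 .0021 0 -.0053 0;0.5 .0021 0 -.0053 0;0.5 .0035 0 -.0046 0;0.5 .0035 0 -.0046 0;0.5 .0035 0 -.0046 0;0.5 .0035 0 -.0046 0;0.5 .0045 0 -.0036 0;0.5 .0045 0 -.0036 0;0.5 .0045 0 -.0036 0;0.5 .0045 0 -.0036 0;0.5 0 0 0 0;0.5 0 0 0 0' 20
python3 - <<'E'
from h import *
import cv2
st()
a=ctrl.get_image("side")[145:265,260:400,::-1];cv2.imwrite("pics/s3.png",cv2.resize(a,None,fx=5,fy=5))
E
```

```text
time: 5.3
tcp_pos: [0.6262, -0.0068, 0.0704]
tcp_rot: [[-0.995, 0.096, 0.0], [0.096, 0.995, -0.0], [-0.0, 0.0, -1.0]]
contact_force: [0.4, -0.6, -1.7]
grip_width: 0.645
gripper_force: 21.9
5.3 [ 0.6262 -0.0068  0.0704] xaxis yaw 174.47 yaxis 84.47 q [ -4.   39.5   0.7 111.2  -0.9  29.3  81.8] F [ 0.4 -0.6 -1.7] 0.6453656502288612 21.9078728556633
```

View pics/s3.png

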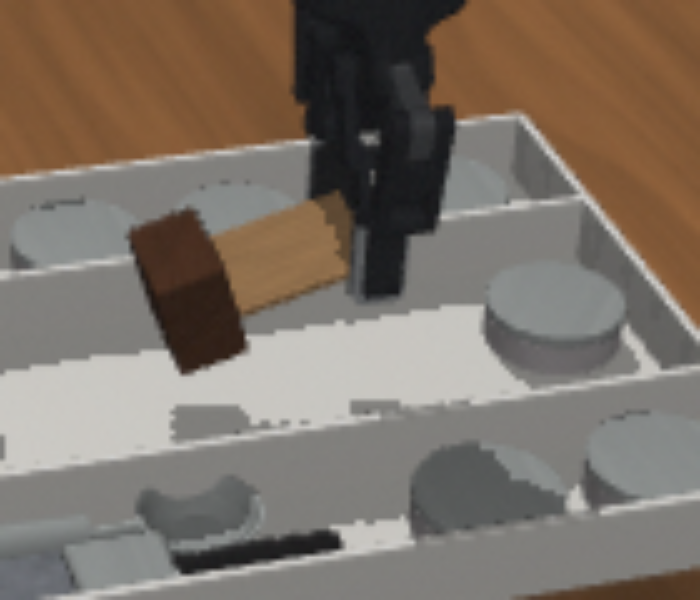

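The stand has been lifted clear at only about 20° of tilt: pad friction is holding it against the swing. The foot is at (190,290) and the card end at (340,235). I'll jerk upward quickly and stop gently, so that the foot's inertia swings it down.

```bash
python3 shift.py '0.5 .0 0 -.05 0;0.5 0 0 -.045 0;0.5 0 0 -.02 0;0.5 0 0 -.01 0;0.5 0 0 .01 0;0.5 0 0 .02 0;0.5 0 0 .03 0;0.5 0 0 .03 0;0.5 0 0 -.04 0;0.5 0 0 -.05 0;0.5 0 0 -.02 0;0.5 0 0 -.01 0;0.5 0 0 0 0' 20
python3 - <<'E'
from h import *
import cv2
st()
a=ctrl.get_image("side")[45:265,220:400,::-1];cv2.imwrite("pics/s4.png",cv2.resize(a,None,fx=2.5,fy=2.5))
E
```

```text
time: 6.65
tcp_pos: [0.6256, -0.0068, 0.2243]
tcp_rot: [[-0.995, 0.096, -0.001], [0.096, 0.995, -0.0], [0.001, -0.0, -1.0]]
contact_force: [0.1, -0.5, -2.9]
grip_width: 0.643
gripper_force: 26.1
6.65 [ 0.6256 -0.0068  0.2243] xaxis yaw 174.46 yaxis 84.46 q [ -4.4  27.7   1.3 106.3  -0.8  46.2  81.7] F [ 0.1 -0.5 -2.9] 0.6425033732640524 26.051003336906433
```

View pics/s4.png

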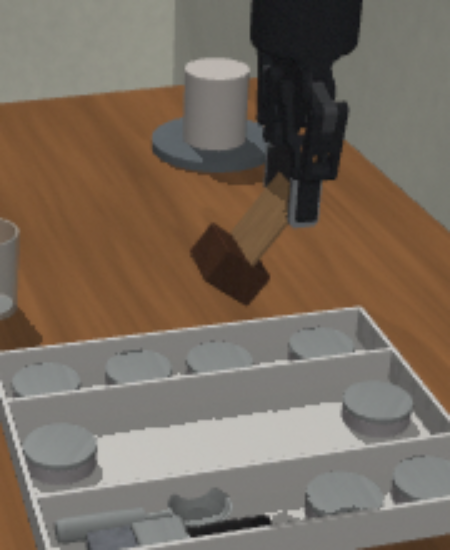

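It works: the stand now hangs at about 45-50°. I'll do two more jerks, diagonally up and toward the robot.

```bash
python3 shift.py '0.5 .035 0 -.035 0;0.5 .03 0 -.03 0;0.5 .015 0 -.015 0;0.5 .005 0 -.005 0;0.5 -.01 0 .01 0;0.5 -.02 0 .02 0;0.5 -.02 0 .02 0;0.5 -.02 0 .02 0;0.5 -.015 0 .015 0;0.5 .035 0 -.035 0;0.5 .03 0 -.03 0;0.5 .015 0 -.015 0;0.5 .005 0 -.005 0;0.5 -.01 0 .01 0;0.5 -.02 0 .03 0;0.5 -.02 0 .03 0;0.5 -.02 0 .03 0;0.5 -.015 0 .02 0;0.5 -.005 0 .01 0;0.5 0 0 0 0' 20
python3 - <<'E'
from h import *
import cv2
st()
a=ctrl.get_image("side")[45:265,220:400,::-1];cv2.imwrite("pics/s5.png",cv2.resize(a,None,fx=2.5,fy=2.5))
E
```

```text
time: 8.7
tcp_pos: [0.6309, -0.0076, 0.1765]
tcp_rot: [[-0.995, 0.097, -0.005], [0.097, 0.995, -0.0], [0.005, -0.001, -1.0]]
contact_force: [-0.9, 0.4, -0.4]
grip_width: 0.643
gripper_force: 26.1
8.7 [ 0.6309 -0.0076  0.1765] xaxis yaw 174.45 yaxis 84.45 q [ -4.3  31.4   1.3 107.5  -1.   41.4  82. ] F [-0.9  0.4 -0.4] 0.6427976929577368 26.10040694475174
```

View pics/s5.png

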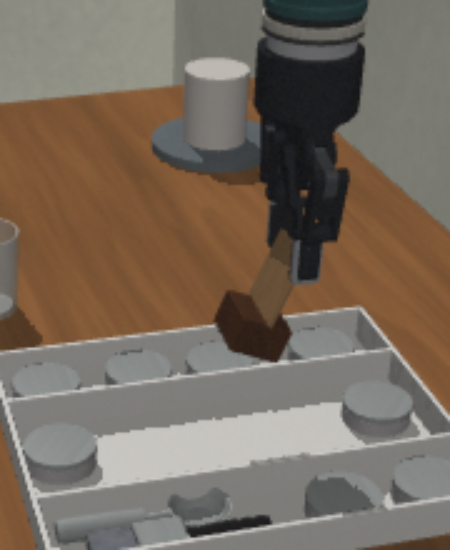

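Run:
```python
from h import *
s=ctrl.observe();p=s['tcp_pos']+[0,0,.010]
a=np.radians(-5.5);f=np.array([np.cos(a),np.sin(a),0]);l=np.array([-f[1],f[0],0]);u=np.array([0,0,1.])
g=p-.004*f  # contact point on card (~85 up)
for th in(50,55,60,65,70,75):
    t=np.radians(th);Z=np.cos(t)*f+np.sin(t)*u;X=np.sin(t)*f-np.cos(t)*u
    q=[(proj("side",g+.022*X-.025*l+(z-.085)*Z)-[220,45])*2.5 for z in(0,.03)]
    print(th,np.round(q).tolist(), "edge z",(g+.022*X-.085*Z)[2].round(4))
```

```text
50 [[244.0, 354.0], [270.0, 326.0]] edge z 0.109
55 [[253.0, 356.0], [276.0, 327.0]] edge z 0.106
60 [[261.0, 358.0], [282.0, 328.0]] edge z 0.1036
65 [[270.0, 359.0], [288.0, 328.0]] edge z 0.1019
70 [[279.0, 359.0], [295.0, 327.0]] edge z 0.1008
75 [[289.0, 358.0], [301.0, 326.0]] edge z 0.1004
```

The stand hangs at about 67° of swing, with the foot edge about 0.10 m up. I'll lower it to the floor and release.

```bash
python3 shift.py '0.5 0 0 .02 0;0.5 0 0 .03 0;0.5 0 0 .02 0;0.5 0 0 .01 0;0.5 0 0 .005 0;0.5 0 0 0 0;0.5 0 0 0 0' 20; python3 -c "
from h import *
st()"
```

```text
time: 9.45
tcp_pos: [0.6321, -0.0073, 0.0966]
tcp_rot: [[-0.995, 0.097, 0.002], [0.097, 0.995, 0.0], [-0.002, 0.0, -1.0]]
contact_force: [-0.2, 1.1, -0.7]
grip_width: 0.641
gripper_force: 26.1
9.45 [ 0.6321 -0.0073  0.0966] xaxis yaw 174.46 yaxis 84.46 q [ -4.1  37.6   1.  110.   -1.1  32.3  82. ] F [-0.2  1.1 -0.7] 0.641018201862981 26.07477217912674
```

```bash
python3 shift.py '0.5 0 0 .005 0;0.5 0 0 .004 0;0.5 0 0 .003 0;0.5 0 0 .001 0;0.5 0 0 0 0;0.5 0 0 0 0' 20; python3 -c "
from h import *
st()"
```

```text
time: 10.05
tcp_pos: [0.6315, -0.0073, 0.0826]
tcp_rot: [[-0.995, 0.097, 0.001], [0.097, 0.995, 0.0], [-0.001, 0.0, -1.0]]
contact_force: [-0.7, -0.7, 0.7]
grip_width: 0.642
gripper_force: 26.3
10.05 [ 0.6315 -0.0073  0.0826] xaxis yaw 174.46 yaxis 84.46 q [ -4.1  38.7   0.9 110.3  -1.1  31.   82. ] F [-0.7 -0.7  0.7] 0.6423678523069879 26.26618266105652
```

```bash
python3 shift.py '0.5 0 0 .001 0;0.5 0 0 .001 0;0.5 0 0 0 0;0.5 0 0 0 0' 20; python3 shift.py '0.85 0 0 0 0;0.85 0 0 0 0;0.85 0 0 0 0;0.85 0 0 0 0;0.85 0 0 0 0;0.85 0 0 0 0;0.85 0 0 0 0;0.85 0 0 0 0'
python3 - <<'E'
from h import *
import cv2
st()
a=ctrl.get_image("side")[85:245,230:390,::-1];b=ctrl.get_image("top")[80:260,195:350,::-1]
o=np.zeros((600,800,3),np.uint8);o[:480,:480]=cv2.resize(a,(480,480));o[:360,485:795]=cv2.resize(b,(310,360));cv2.imwrite("pics/s6.png",o)
E
```

```text
time: 10.45
tcp_pos: [0.6332, -0.0075, 0.0821]
tcp_rot: [[-0.995, 0.097, 0.004], [0.097, 0.995, -0.0], [-0.004, 0.0, -1.0]]
contact_force: [0.5, 0.2, 7.8]
grip_width: 0.64
gripper_force: 26.8
time: 11.25
tcp_pos: [0.6311, -0.0073, 0.0803]
tcp_rot: [[-0.995, 0.096, -0.0], [0.096, 0.995, -0.0], [0.0, -0.0, -1.0]]
contact_force: [-0.5, 1.1, -0.2]
grip_width: 0.854
gripper_force: 0.0
11.25 [ 0.6311 -0.0073  0.0803] xaxis yaw 174.46 yaxis 84.46 q [ -4.1  38.9   0.9 110.3  -1.1  30.8  82. ] F [-0.5  1.1 -0.2] 0.8538721598860769 0.0
```

View pics/s6.png

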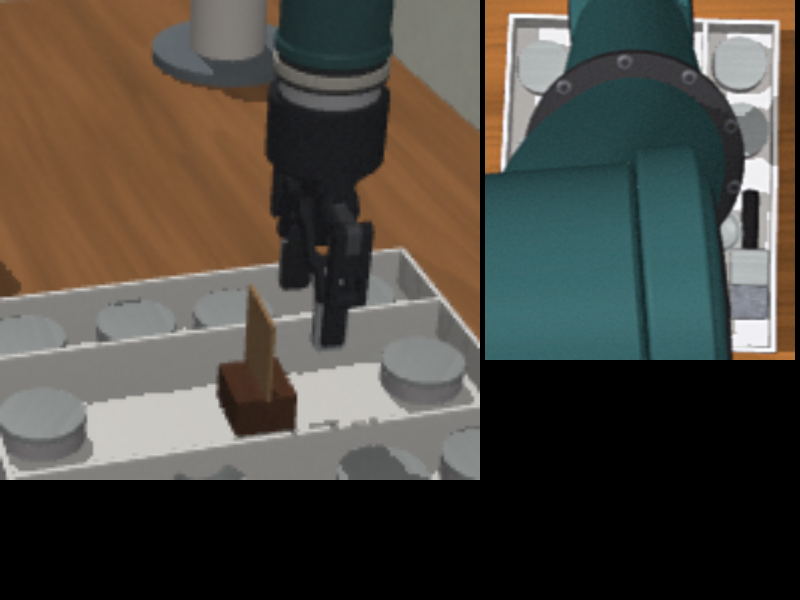

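The stand is upright in the middle of the lane, with the card edge at about (271,360) in the crop and both tins undisturbed. Next I'll raise, turn by a half turn and go to the clip.

```bash
python3 shift.py '1 0 0 -.04 0;1 0 0 -.05 0;1 0 0 -.04 0;1 0 0 0 8.5;1 0 0 0 8.5;1 0 0 0 8.5;1 0 0 0 8.5;1 0 0 0 8.5;1 0 0 0 8.5;1 0 0 0 8.5;1 0 0 0 8.5;1 0 0 0 8.5;1 0 0 0 8.5;1 0 0 0 8.5;1 0 0 0 8.5;1 0 0 0 8.5;1 0 0 0 8.5;1 0 0 0 8.5;1 0 0 0 8.5;1 0 0 0 8.5'; python3 shift.py '1 0 0 0 8.5;1 0 0 0 8.5;1 0 0 0 8.5;1 0 0 0 8.5;1 0 0 0 2;1 0 0 0 0'; python3 -c "
from h import *
st();rel([.3817,-.3138,.10],-6)"
```

```text
time: 13.35
tcp_pos: [0.631, -0.0069, 0.2103]
tcp_rot: [[0.869, 0.495, -0.0], [0.495, -0.869, 0.0], [0.0, -0.0, -1.0]]
contact_force: [-0.7, 0.0, -0.1]
grip_width: 0.998
gripper_force: 0.0
time: 13.95
tcp_pos: [0.631, -0.007, 0.2101]
tcp_rot: [[0.995, -0.103, -0.0], [-0.103, -0.995, -0.0], [-0.0, 0.0, -1.0]]
contact_force: [-0.7, 0.9, -1.3]
grip_width: 1.001
gripper_force: 0.0
13.95 [ 0.631  -0.007   0.2101] xaxis yaw -5.9 yaxis -95.9 q [-36.7  38.7  51.5 107.6 -38.   52.6 -62.7] F [-0.7  0.9 -1.3] 1.0008078480317495 0.0
shift [-0.2164  0.3307  0.1103] turn 0.1
```

```bash
python3 shift.py '1 -.024 .0367 0 0;1 -.024 .0367 0 0;1 -.024 .0367 0 0;1 -.024 .0367 0 0;1 -.024 .0367 0 0;1 -.024 .0367 0 0;1 -.024 .0367 0 0;1 -.024 .0367 0 0;1 -.024 .0367 0 0;1 0 0 .04 0;1 0 0 .04 0;1 0 0 .03 0;1 0 0 0 0;1 0 0 0 0'
python3 - <<'E'
from h import *
import cv2
st();rel([.3817,-.3138,.012],-6)
a=ctrl.get_image("side");cv2.imwrite("pics/s7.png",a[:,:,::-1]);cv2.imwrite("pics/t7.png",ctrl.get_image("top")[:,:,::-1])
b=cv2.imread("pics/side0.png");d=cv2.absdiff(b,a[:,:,::-1]).max(2)[330:385,235:315];print("changed px near clip",(d>25).sum(), np.argwhere(d>25)[:3].tolist())
E
```

```text
time: 15.35
tcp_pos: [0.3815, -0.3135, 0.1007]
tcp_rot: [[0.995, -0.105, 0.0], [-0.105, -0.995, 0.0], [0.0, -0.0, -1.0]]
contact_force: [-0.1, -0.4, 0.1]
grip_width: 0.996
gripper_force: 0.0
15.35 [ 0.3815 -0.3135  0.1007] xaxis yaw -6.01 yaxis -96.01 q [  7.6  36.3  37.3 128.5 -46.8  29.6 -14.1] F [-0.1 -0.4  0.1] 0.9961928726641602 0.0
shift [0.0002 0.0003 0.0887] turn -0.01
changed px near clip 198 [[0, 15], [0, 16], [0, 17]]
```

```bash
python3 shift.py '1 0 0 .03 0;1 0 0 .03 0;1 0 0 .015 0;1 0 0 .008 0;1 0 0 .004 0;1 0 0 0 0;1 0 0 0 0;0.2 0 0 0 0;0.2 0 0 0 0;0.2 0 0 0 0;0.2 0 0 0 0;0.2 0 0 0 0;0.2 0 0 0 0;0.2 0 0 0 0;0.2 0 0 0 0' 40
python3 - <<'E'
from h import *
import cv2
st()
a=ctrl.get_image("side");cv2.imwrite("pics/s8.png",a[:,:,::-1]);cv2.imwrite("pics/t8.png",ctrl.get_image("top")[:,:,::-1])
E
```

```text
time: 16.95
tcp_pos: [0.3816, -0.315, 0.0147]
tcp_rot: [[0.994, -0.107, 0.002], [-0.107, -0.994, -0.003], [0.002, 0.003, -1.0]]
contact_force: [-1.4, -0.7, 11.9]
grip_width: 0.296
gripper_force: 38.5
16.95 [ 0.3816 -0.315   0.0147] xaxis yaw -6.13 yaxis -96.14 q [ 17.7  43.1  23.  129.4 -58.7  18.1  -3.9] F [-1.4 -0.7 11.9] 0.2964898111043888 38.45805823802948
```

The opening of 0.296 matches tails squeezed to the stop. I'll lift and check.

```bash
python3 shift.py '0.2 0 0 -.01 0;0.2 0 0 -.02 0;0.2 0 0 -.04 0;0.2 0 0 -.04 0;0.2 0 0 -.02 0;0.2 0 0 0 0;0.2 0 0 0 0;0.2 0 0 0 0' 60
python3 - <<'E'
from h import *
import cv2
s=st()
a=ctrl.get_image("side");b=ctrl.get_image("top")
cv2.imwrite("pics/s9.png",a[:,:,::-1]);cv2.imwrite("pics/t9.png",b[:,:,::-1])
print("tcp px side",proj("side",s['tcp_pos']),"top",proj("top",s['tcp_pos']))
g=proj("side",[.592,-.003,.064]);print(g,proj("top",[.592,-.003,.09]))
f=np.array([np.cos(np.radians(-6)),np.sin(np.radians(-6)),0])
for d in(0,.04,.082): print(d,proj("side",s['tcp_pos']+d*f),proj("top",s['tcp_pos']+d*f))
E
```

```text
time: 17.85
tcp_pos: [0.3811, -0.3122, 0.1423]
tcp_rot: [[0.994, -0.105, -0.002], [-0.105, -0.994, 0.002], [-0.002, -0.001, -1.0]]
contact_force: [-0.3, 0.5, -1.0]
grip_width: 0.29
gripper_force: 58.9
17.85 [ 0.3811 -0.3122  0.1423] xaxis yaw -6.02 yaxis -96.02 q [  2.8  33.3  43.7 127.4 -41.6  34.8 -18.4] F [-0.3  0.5 -1. ] 0.2903114019726816 58.90777409076691
tcp px side [252.86387042 292.65066952] top [438.89125518 263.02281914]
[314.38746144 198.62615228] [271.554822   161.49425414]
0 [252.86387042 292.65066952] [438.89125518 263.02281914]
0.04 [281.39695142 288.8740285 ] [439.76552901 241.57177804]
0.082 [310.76946988 284.98627947] [440.67234075 219.32239199]
```

Run:
```python
import cv2,numpy as np
a=cv2.imread("pics/s9.png");b=cv2.imread("pics/t9.png");o=np.zeros((600,800,3),np.uint8)
def put(i,r,c,h,w,k,y,x): o[y:y+h*k,x:x+w*k]=cv2.resize(i[r:r+h,c:c+w],None,fx=k,fy=k,interpolation=cv2.INTER_CUBIC)
put(a,255,225,60,110,4,0,0)      # side clip
put(b,195,400,80,75,4,245,0)     # top clip
put(a,175,295,50,45,7,0,445)     # side stand
put(b,135,250,40,45,6,355,445)   # top stand
cv2.imwrite("pics/last.png",o)
```

```text
(no output)
```

View pics/last.png

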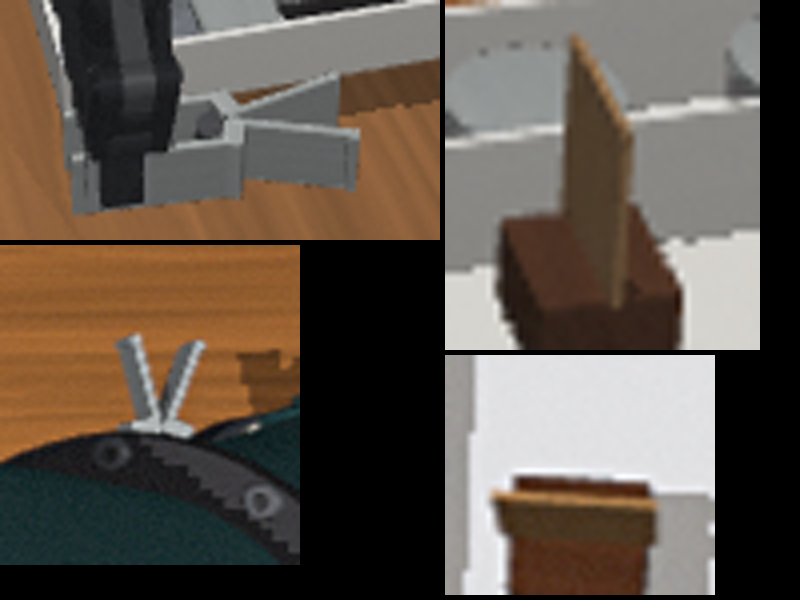

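The last picture shows the clip gaping wide and held level by its tails, with top-view tips at (130,337) and (198,343). The stand is upright, with its card's top edge running from (495,496) to (655,505) in the top crop. I'll triangulate both.

Run:
```python
from h import *
np.set_printoptions(suppress=True,precision=4)
F=lambda u,v,k,y,x,r,c:(c+(u-x+.5)/k-.5,r+(v-y+.5)/k-.5)
sc=lambda u,v:F(u,v,4,0,0,255,225); tc=lambda u,v:F(u,v,4,245,0,195,400)
ss=lambda u,v:F(u,v,7,0,445,175,295); ts=lambda u,v:F(u,v,6,355,445,135,250)
for n,a,b in(("cardL",(495,495),(574,37)),("cardR",(655,505),(629,134))):
    print(n,at("top",*ts(*a),.094),at("side",*ss(*b),.094),tri(ts(*a),ss(*b)))
print("cardR bottom",at("side",*ss(617,304),.034))
s=ctrl.observe();p=s['tcp_pos'];R=s['tcp_rot'];T=[]
for n,a,b in(("tipL",(130,337),(338,73)),("tipR",(198,343),(358,130))):
    t=tri(tc(*a),sc(*b));T.append(t);print(n,t,"tool",R.T@(t-p))
print("mid tool",R.T@((T[0]+T[1])/2-p),"gap",np.linalg.norm(T[0]-T[1]))
b=at("side",*sc(354,190),.13);print("tipR bottom@.13",b)
```

```text
cardL [0.599  0.0243 0.094 ] [0.5965 0.0214 0.094 ] [0.5987 0.0246 0.092 ]
cardR [ 0.5945 -0.0294  0.094 ] [ 0.5928 -0.0327  0.094 ] [ 0.5947 -0.0293  0.0916]
cardR bottom [ 0.5934 -0.031   0.034 ]
tipL [ 0.4659 -0.303   0.1488] tool [ 0.0835 -0.0183 -0.0068]
tipR [ 0.462  -0.3341  0.1503] tool [ 0.0829  0.0129 -0.0083]
mid tool [ 0.0832 -0.0027 -0.0076] gap 0.03132371790738903
tipR bottom@.13 [ 0.4589 -0.3418  0.13  ]
```

```bash
python3 shift.py '0.2 .02 -.015 0 0;0.2 .037 -.027 0 0;0.2 .037 -.027 0 0;0.2 .037 -.027 0 0;0.2 .035 -.026 0 0;0.2 .02 -.015 0 0;0.2 0 0 0 -6;0.2 0 0 0 -8.5;0.2 0 0 0 -8.5;0.2 0 0 0 -8.5;0.2 0 0 0 -8.5;0.2 0 0 0 -8.5;0.2 0 0 0 -8.5;0.2 0 0 0 -8.5;0.2 0 0 0 -8.5;0.2 0 0 0 -8.5;0.2 0 0 0 -6;0.2 0 0 0 -3;0.2 0 0 0 0' 60; python3 -c "
from h import *
st();rel([.583,-.159,.072],85.4)"
```

```text
time: 19.85
tcp_pos: [0.5802, -0.1966, 0.1422]
tcp_rot: [[0.08, 0.997, -0.002], [0.997, -0.08, 0.001], [0.001, -0.002, -1.0]]
contact_force: [-0.0, 0.1, -1.1]
grip_width: 0.29
gripper_force: 58.9
19.85 [ 0.5802 -0.1966  0.1422] xaxis yaw 85.41 yaxis -4.59 q [  0.2  34.4  20.5 111.8 -19.2  37.2  28.3] F [-0.   0.1 -1.1] 0.2899014941904883 58.94889771938324
shift [ 0.0376 -0.0001  0.0703] turn 0.01
```

```bash
python3 shift.py '0.2 .012 0 .02 0;0.2 .012 0 .025 0;0.2 .012 0 .018 0;0.2 0 0 .007 0;0.2 0 0 0 0;0.2 0 0 0 0' 60
python3 - <<'E'
from h import *
st();rel([.588,-.0988,.072],85.4)
E
```

```text
time: 20.45
tcp_pos: [0.5841, -0.1619, 0.0737]
tcp_rot: [[0.081, 0.997, 0.001], [0.997, -0.081, -0.001], [-0.001, 0.001, -1.0]]
contact_force: [0.1, -0.7, 0.3]
grip_width: 0.29
gripper_force: 59.0
20.45 [ 0.5841 -0.1619  0.0737] xaxis yaw 85.36 yaxis -4.64 q [ -0.7  39.6  17.2 114.3 -22.6  29.2  27.9] F [ 0.1 -0.7  0.3] 0.29014143951923044 58.98025989532471
shift [ 0.0633 -0.0012  0.0016] turn -0.04
```

```bash
python3 shift.py '0.2 .01 -.0006 0 0;0.2 .015 -.0006 0 0;0.2 .012 0 0 0;0.2 .01 0 0 0;0.2 .008 0 0 0;0.2 .005 0 0 0;0.2 .003 0 0 0;0.2 0 0 0 0;0.2 0 0 0 0;0.2 0 0 0 0' 60
python3 - <<'E'
from h import *
import cv2
s=st();rel([.588,-.0988,.072],85.4)
a=ctrl.get_image("side")[:,:,::-1].copy();b=ctrl.get_image("top")[:,:,::-1].copy();cv2.imwrite("pics/s10.png",a);cv2.imwrite("pics/t10.png",b)
a0=cv2.imread("pics/s9.png");b0=cv2.imread("pics/t9.png")
# far card corner / foot / top-edge: ASCII of top-view strip around the card's right edge
def cls(i):
    h=cv2.cvtColor(i,cv2.COLOR_BGR2HSV).astype(int);H,S,V=h[...,0],h[...,1],h[...,2]
    return np.where((S>90)&(V>100),'C',np.where((S>90),'f',np.where(V<60,'#',np.where(V>190,'.','g'))))
for i,r,c,h,w in((b,146,252,22,60),(a,176,300,45,48),(a0,176,300,45,48)):
    print('\n'.join(''.join(x) for x in cls(i[r:r+h,c:c+w])));print()
E
```

```text
time: 21.45
tcp_pos: [0.5875, -0.0984, 0.0733]
tcp_rot: [[0.08, 0.997, 0.0], [0.997, -0.08, -0.0], [-0.0, 0.0, -1.0]]
contact_force: [0.9, -0.1, -0.2]
grip_width: 0.29
gripper_force: 59.0
21.45 [ 0.5875 -0.0984  0.0733] xaxis yaw 85.41 yaxis -4.59 q [ -7.2  39.2  17.6 115.6 -23.6  28.5  23. ] F [ 0.9 -0.1 -0.2] 0.2898485725649611 58.951495885849
shift [-0.0004  0.0005  0.0013] turn 0.01
fffffffffffffffffffffffffffffffffffffffffffffffffffffffffff#
ffffffffffffffffffffffffffffffffffffffffffffffffffffffffffff
ffffffffffffffffffffffffffffffffffffffffffffffffffffffffffff
ffffffffffffffffffffffffffffffffffffffffffffffffffffffffffff
ffffffffffffffffffffffffffffffffffffffffffffffffffffffffffff
ffffffffffffffffffffffffffffffffffffffffffffffffffffffffffff
ffffffffffffffffffffffffffffffffffffffffffffffffffffffffffff
ffffffffffffffffffffffffffffffffffffffffffffffffffffffffffff
ffffffffffffffffffffffffffffffffffffffffffffffffffffffffffff
ffffffffffffffffffffffffffffffffffffffffffffffffffffffffffff
ffffffffffffffffffffffffffffffffffffffffffffffffffffffffffff
fffffffffffffffffffffffffffffffffffffff
[... 4343 characters left out ...]
gggggggggggggg
gggfffffffffffffffffffffgggggggggggggggggg......
gggfffffffffffffffffffffgggggggggggg............
ggg#fffffffffffffffffffffgg..gg.................
ggg#fffffffffffffffffffffg......................
gggfffffffffffffffffffffffg.....................
gggfffffffffffffffffffffffg.....................
..g#fffffffffffffffffffffffg....................
..g#ffffffffffffffffffffffff....................
..gfffffffffffffffffffffffffg...................
..gffffffffffffffffffffffffff...................
..gffffffffffffffffffffffffff...................
...#fffffffffffffffffffffffff...................
...gfffffffffffffffffffffffff...................
...gffffffffffffffffffffffffg...................
```

Run:
```python
from h import *
s=ctrl.observe();p=s['tcp_pos'];R=s['tcp_rot']
for nm,y in(("-x jaw outer",-.0156),("-x jaw inner",-.0125),("+x jaw inner",.0125)):
    for dx in(.0805,.05):
        yy=y if dx>.06 else y*.35
        print(nm,dx,[np.round(proj("side",p+R@[dx,yy,.0034+k])-[300,176],1).tolist() for k in(-.013,.013)])
print("card R edge",[np.round(proj("side",[.594,-.031,z])-[300,176],1).tolist() for z in(.034,.094)])
import cv2
a=cv2.imread("pics/s10.png");g=cv2.cvtColor(a,cv2.COLOR_BGR2GRAY)
for r in range(184,202): print(r-176,g[r,304:320].tolist())
```

```text
-x jaw outer 0.0805 [[10.9, 19.4], [10.3, 30.1]]
-x jaw outer 0.05 [[20.2, 27.0], [19.4, 37.9]]
-x jaw inner 0.0805 [[12.4, 19.2], [11.8, 30.0]]
-x jaw inner 0.05 [[20.7, 27.0], [19.9, 37.9]]
+x jaw inner 0.0805 [[24.4, 17.8], [23.6, 28.6]]
+x jaw inner 0.05 [[25.0, 26.5], [24.2, 37.4]]
card R edge [[19.4, 42.0], [21.1, 17.2]]
8 [71, 56, 54, 52, 53, 53, 53, 53, 52, 41, 24, 28, 28, 30, 30, 31]
9 [49, 52, 53, 52, 52, 53, 53, 52, 76, 60, 43, 27, 29, 30, 29, 33]
10 [39, 40, 53, 52, 52, 52, 53, 74, 98, 64, 60, 31, 27, 28, 28, 28]
11 [33, 37, 52, 51, 54, 53, 53, 116, 101, 63, 62, 56, 26, 25, 28, 28]
12 [30, 32, 42, 50, 53, 54, 53, 98, 84, 60, 62, 58, 49, 26, 26, 29]
13 [30, 31, 32, 51, 54, 51, 52, 77, 80, 62, 61, 60, 61, 38, 25, 27]
14 [29, 30, 30, 40, 51, 62, 46, 116, 83, 61, 61, 61, 62, 48, 27, 26]
15 [30, 31, 29, 30, 52, 56, 74, 140, 85, 61, 62, 62, 62, 44, 29, 28]
16 [29, 32, 30, 29, 43, 51, 103, 158, 85, 62, 61, 61, 61, 37, 25, 36]
17 [30, 34, 30, 29, 32, 111, 203, 199, 74, 61, 61, 60, 61, 45, 28, 35]
18 [31, 30, 31, 30, 29, 81, 135, 148, 66, 61, 63, 61, 62, 42, 27, 26]
19 [32, 26, 29, 30, 27, 37, 98, 150, 118, 64, 62, 62, 63, 44, 29, 29]
20 [30, 30, 32, 30, 30, 28, 41, 93, 155, 124, 66, 60, 62, 43, 26, 28]
21 [32, 31, 31, 29, 27, 28, 29, 57, 86, 149, 147, 63, 62, 38, 27, 28]
22 [39, 30, 33, 31, 31, 30, 29, 33, 76, 86, 145, 153, 83, 38, 30, 30]
23 [80, 33, 30, 27, 33, 28, 28, 30, 55, 75, 82, 124, 143, 41, 32, 30]
24 [128, 39, 29, 29, 30, 31, 32, 30, 34, 67, 76, 81, 93, 32, 30, 32]
25 [131, 81, 32, 30, 28, 29, 30, 31, 28, 38, 42, 53, 53, 34, 29, 29]
```

```bash
python3 -c "
from workcell import ctrl
print(ctrl.job_done())"
```

```text
the job is handed in; nothing more can be done
None
```

The stand is upright between the two tins and released, and I handed the job in at about 21.5 s of the 58 s, still holding the clip wide open around the card's right side edge; clearance there rests on computed positions and near-zero contact force, since the gripper hid one jaw from view.

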